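Load the sample carriage into the feed lane behind its gravity catch

ROBOT

A 6-joint arm with a two-finger parallel gripper is mounted at the origin on a cart in front of the work surface, level with it; the furniture and walls round the work are solid. World frame = base frame: x ahead of the robot, y to its left, z up, the work surface at z = 0. Lengths are in m, angles in rad, forces in N, time in s.
With the tool pointing down it reaches from about 0.25 to 0.725 m from the base axis. Payload 4 kg.
Tool frame: the origin (TCP) lies between the finger pads; the fingertips stand 8 mm ahead of it and the grasp point (between the pads) lies 11 mm behind it (bot.tip_reach is the distance from the TCP to the fingertips, in m); z points along the fingers, y is the line along which they close (so a half turn about z gives the same grasp; the last joint's range is limited). The gripper opens to 85 mm and grips with 20 to 120 N. Pads are 22 mm wide; open, the fingers measure 114 mm over their backs; the gripper's body (76 mm by 85 mm) begins 54 mm behind the grasp point. The pads swing forward as they close: fully open they stand 13 mm farther back than shut.
Start: joints at [1.342, 0.241, 0.005, 1.335, 0, 1.571], TCP at [0.113, 0.487, 0.239] pointing down, gripper open.
Joint ranges: [-2.72, 2.72], [-1.05, 1.87], [-1.09, 1.28], [-1.99, 2.15], [-1.42, 1.44], [-3.14, 3.14]. Speed limits (rad/s): [2.79, 2.79, 3.14, 3.14, 3.14, 3.14].

INTERFACE

Orientations are given as a unit quaternion [x, y, z, w].
In Python, from workcell import bot gives the robot as it stands.
- The arm moves only by the tool move_arm, never from a script. Its argument "deltas" is a list of rows, each a list of 7 numbers: the opening, from 0 (shut) to 1 (fully open), then the shift along the tool's x, y, z in mm, then the turn, a rotation vector about the tool's x, y, z in degrees. In form: [[gripper, tx, ty, tz, ax, ay, az], ...]. A call has 1 to 10 rows; each row shifts and turns the commanded pose from where the row before left it, along the tool's axes as they then stand; what a row does not reach is not made up. A row lasts 1/12 s, in which the tool goes at most 41.7 mm and 7.16 degrees, less where a joint would pass 70% of its speed; a pose out of reach is approached as far as the arm can. A call is refused whole if a number of a shift passes 41.7 or a number of a turn 7.16, either way. A call with a gripper value outside its range is refused whole. The fingers move at their own pace and stop on an object; the grip force is fixed at half the most. Time passes only in rows, so rows that do not move let the fingers close. It gives the time, the measured TCP pose, the force, the opening and the grip force at its end, in the units of the state.
- bot.get_obs(): the state, without advancing time (a new reading comes with each control period).
- bot.camera(name): name is "side" or "top" or "wrist"; returns the picture (400x640x3 uint8, blue, green, red); there is no depth.
- bot.calibration(name): a dict with "K" (3x3 intrinsics, pixels), "position" and "orientation" of the camera in the world. Camera axes: x right, y down, z forward; pixel columns grow to the right and rows downward; lengths in m; the calibration is good to about 2 mm. A picture is of the moment at which its call begins: read the wrist's pose just before it. calibration takes no time and is no camera call; for the wrist camera it gives the pose at the moment of the call.
- bot.job_done(): hands the job in; it is judged then, once.
Trained networks look in the newest picture that a camera, given by its name, has taken for a name from the list of things; names that differ only in an ending like _2 or _b are one class to them, and where a whole thing is asked for, a point or a joint stands for the part that bears it (a point fixed in the world has none). Each returns a list of dicts, best first, with "conf" (0 to 1); they miss things now and then, are a little off and sometimes report something else, mostly with a low value. They report only what shows in the picture. A call takes as long as a camera call. They do not tell look-alikes from the thing itself.
- bot.outline_of(query, camera): "pixels" (400x640 bool, what is visible of it) and "rect" ([left, top, width, height] in pixels, round what is visible of it).
The state is a dict: "clock": time; "joint_pos": joint angles; "joint_vel": joint speeds; "tau": joint torques, N m; "eef_pos": TCP position; "tool_rot": TCP orientation; "ft_force": force on the tool from outside, world axes, zero at the start; "ft_torque": the same for the moment, N m; "grip_width": finger opening in m; "grasp_force": force on a finger pad.
Only numpy, scipy, OpenCV 4.12 (cv2) and the standard library are available. Lean on these libraries where they do the work, as an engineer would, in place of code of your own. Each camera call takes 0.05 s, during which the arm holds its last target. There are 200 camera calls.

TASK

Draw the sample carriage out of the garage whose hood covers its tail, set it down in the flared mouth of the feed lane with its block towards the bridge, and let go of it there. Take it again by the upright grip on its tail and push it gently down the lane, so that the block itself lifts the hanging catch and passes until the catch drops behind it; then draw the carriage back until you feel the block bear on the catch with a few newtons, to prove that it holds, and let go. Use no more than gentle force on lane and catch (the catch takes 25 N), keep it upright, and leave the vial, petri dish, small beaker and pump cassette where they stand.

Things in the scene. Friction and masses are not known exactly. Their poses are not given: they have to be found in the camera images.
- carriage: white carriage, 0.13 to 0.25 kg. +x to its nose, z up, origin under its block's centre. Block 60 long (x -30 to 30), 36 wide, 46 high, three septa on top. A low tail bar (16 wide, z 2 to 10) runs back from it to x -155; on its end stands the upright grip: x -157 to -133, 10 wide (y), top z 60. It starts on the garage's bed, nose to the garage's +x, tail under the hood.
- block_rear (a point): middle of the block's upright rear face on the carriage: carriage frame (-30, 0, 28) mm; the catch drops behind this face, above the tail bar
- tail_grip (a point): point in the carriage's upright tail grip to pinch across its 10 mm: carriage frame (-145, 0, 44) mm; 16 mm below the grip's top
- dock: fixed feed lane. Origin at bench level on its centre line, under the mean place of the catch's lower end; +x is the loading direction. Bed 4 thick, x -170 to 110, 76 wide. Side rails to z 12: 40 apart from x -62 on, flaring to 59 at x -144 (mouth). Rigid rubber-faced end stop at x 88: block_rear can go to x 28.
- bridge: fixed bridge over the lane, same origin and axes as dock: x -58 to -24, 54 wide inside, 70 outside, top z 86. Fingers cannot pass, the carriage can. It carries the catch on a shoe clamped unmeasured within 9 mm of the middle: call its offset s (-9 to 9). The catch then bears on block_rear at dock x = s, and drops when block_rear reaches about s + 12; drawn against, it yields on a damped 6 N/mm spring, 4 mm at most
- catch (a joint): angle of the catch, rad: 0 hanging, about 0.5 riding on the block, 0.9 at most. A 50 g steel arm, 24 wide; its pin lies at dock (s - 41, 0, 70), it slopes forwards and down at 45 degrees to a round end (6 thick) at z 32. The block's nose swings it up freely; it falls by its own weight, and locks when the carriage is drawn back against it
- garage: fixed parking stand. Origin at bench level under the block's starting centre; +x is the way the carriage comes out. Bed 4 thick, 70 wide, x -169 to 40. The hood (outside 52 wide, top z 78; inside 44 wide, to z 74) covers x -169 to -100, shut behind, open in front: the tail grip is clear once the carriage has gone 65 mm straight out along +x.
- vial: bystander: small brown glass vial with cap, 27 diameter, 55 high, origin at its foot
- dish: bystander: clear lidded petri dish, 60 diameter, 15 high, origin at its foot
- small_beaker: bystander: empty glass beaker, 56 diameter, 70 high, origin at its foot
- pump_cassette: bystander: black pump cassette, 70 x 24 x 26 high, origin at its foot
Not all that is in view belongs to the job. What is shaped like the bridge but purple or turquoise is not meant.

How it is judged:
By the outcome, as a careful person would: the job done as asked, in the order asked, and still so for the second after the job is handed in, with the robot touching nothing.
It also fails if it takes over 58 s, if anything falls off the work surface, if the arm or the gripper's body presses on something with over 40 N, if the wrist force passes 120 N, or if a joint passes its speed limit or range.

## Working session

There is one attempt and no reset: what is moved stays moved. The work goes in short steps, Python scripts to look and compute and a tool call to move; the robot and the scene stay as the last step left them, time stands still between calls to the robot, and variables do not carry over. Pictures are saved under pics/ and viewed, at most 13 in all, crops included, and the job is handed in when it is done.

Besides the shell and the picture viewer there is one more tool, called after "Emit:" as name(argument=value, ...), one argument or row to a line, values as JSON. move_arm: Moves the arm, as the interface text tells. Its arguments: {"type":"object","properties":{"deltas":{"type":"array","items":{"type":"array","items":{"type":"number"}}}},"required":["deltas"]}

```bash
mkdir -p pics
cat > h.py <<'E'
import numpy as np, cv2
from scipy.spatial.transform import Rotation as R
from workcell import bot
def ray(cam,uv,cal=None):
    c=cal or bot.calibration(cam); K=np.array(c["K"]); 
    d=np.linalg.solve(K,np.r_[uv,1.0]); return np.array(c["position"]),R.from_quat(c["orientation"]).as_matrix()@d
def onz(cam,uv,z,cal=None):
    p,d=ray(cam,uv,cal); return p+d*(z-p[2])/d[2]
def proj(cam,P,cal=None):
    c=cal or bot.calibration(cam); K=np.array(c["K"]); Rm=R.from_quat(c["orientation"]).as_matrix()
    q=(np.atleast_2d(P)-np.array(c["position"]))@Rm@K.T; return q[:,:2]/q[:,2:]
E
python3 - <<'E'
from h import *
for n in ("top","side"):
    im=bot.camera(n); cv2.imwrite(f"pics/{n}0.png",im)
    c=bot.calibration(n); print(n,np.round(c["position"],3),np.round(c["orientation"],3),np.round(c["K"],1).tolist())
    for q in ("carriage","dock","bridge","garage","vial","dish","small_beaker","pump_cassette","catch"):
        print(q,[(round(o["conf"],2),o["rect"],) for o in bot.outline_of(q,n)][:4])
o=bot.get_obs();print(o["clock"],o["tool_rot"])
E
```

```text
top [ 0.541 -0.115  1.007] [ 0.711 -0.703  0.004 -0.012] [[393.1, 0.0, 319.2], [0.0, 393.1, 199.9], [0.0, 0.0, 1.0]]
carriage [(0.61, [366.7, 234.4, 59.4, 18.1])]
dock []
bridge [(0.95, [416.4, 117.7, 34.2, 39.6]), (0.89, [226.7, 201.0, 21.7, 35.0]), (0.59, [234.3, 150.0, 23.8, 35.7]), (0.57, [370.4, 137.7, 28.0, 31.3])]
garage [(0.69, [361.1, 226.7, 91.8, 34.6])]
vial [(0.51, [203.5, 250.4, 14.8, 8.7])]
dish [(0.61, [266.9, 247.1, 18.9, 21.9])]
small_beaker [(0.81, [326.3, 113.0, 22.6, 26.8]), (0.31, [235.7, 151.5, 24.0, 34.2])]
pump_cassette []
catch [(0.67, [369.5, 150.5, 16.7, 9.8]), (0.64, [422.7, 133.8, 11.6, 6.5]), (0.38, [233.3, 166.0, 6.6, 12.0])]
side [ 0.03  -0.166  0.947] [ 0.701 -0.66   0.185 -0.199] [[389.4, 0.0, 318.5], [0.0, 389.4, 194.6], [0.0, 0.0, 1.0]]
carriage [(0.86, [353.7, 230.7, 52.8, 22.6])]
dock [(0.94, [199.9, 165.9, 97.5, 31.9])]
bridge [(0.83, [355.9, 151.9, 24.9, 34.5]), (0.81, [220.5, 191.3, 29.0, 41.3]), (0.79, [237.5, 155.6, 21.5, 36.4]), (0.44, [351.2, 232.8, 57.7, 18.8])]
garage [(0.73, [349.7, 227.1, 84.5, 36.6])]
vial [(0.58, [193.3, 235.5, 12.3, 16.9])]
dish [(0.95, [254.0, 241.6, 22.9, 23.8])]
small_beaker [(0.75, [318.4, 137.4, 19.9, 27.1])]
pump_cassette [(0.51, [238.3, 137.7, 25.0, 15.4])]
catch [(0.55, [356.9, 165.2, 11.6, 10.5]), (0.44, [236.6, 137.8, 22.9, 15.0])]
1.0 [ 1.14165931e-01  9.93461695e-01 -2.96391067e-05 -1.22268390e-05]
```

View pics/top0.png

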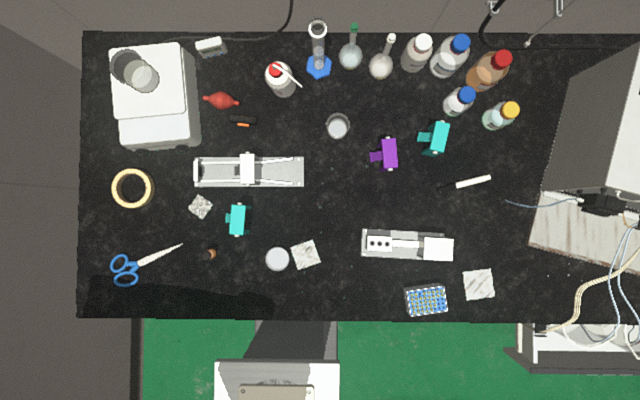

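View pics/side0.png

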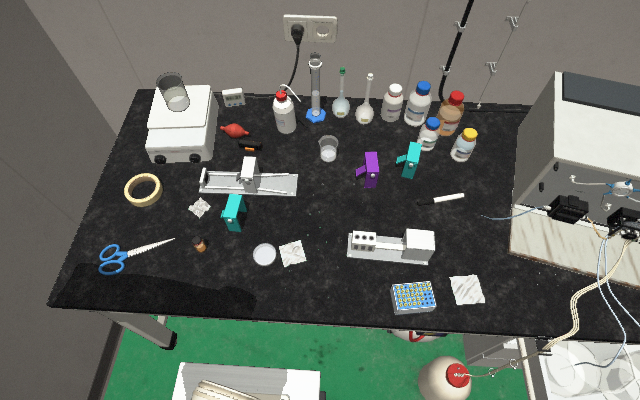

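The top view shows the white bridge on the lane at (247,168), with turquoise and purple look-alikes at (437,137), (237,219) and (389,153). The garage with the carriage is at (407,245), nose to the left. The only white bridge is the one on the dock bed, so that fits the description. I'll enlarge it to confirm and to see which end is the mouth.

Run:
```python
import cv2,numpy as np
t=cv2.imread("pics/top0.png"); s=cv2.imread("pics/side0.png")
r=lambda a:cv2.resize(a,(780,290),interpolation=cv2.INTER_CUBIC)
cv2.imwrite("pics/crop0.png",np.vstack([r(t[145:195,185:315]),r(s[145:205,190:310])]))
```

```text
(no output)
```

View pics/crop0.png

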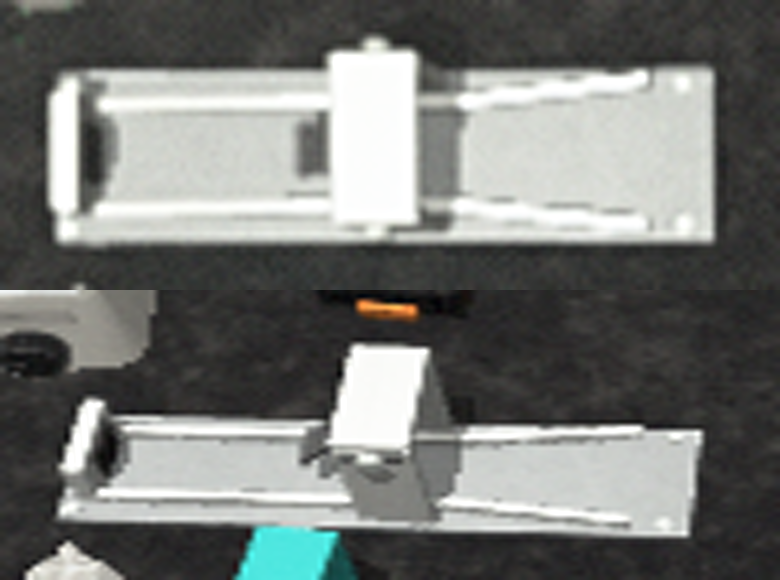

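The crop confirms it. The white bridge stands on the lane, with the end stop at the left, crop (65,150), and the flared mouth at the right, crop (640,80) to (640,220). So dock +x is about world +y, the same way the carriage faces. The catch tip shows at crop (310,150).

```bash
cat >> h.py <<'E'
def plan(pos,yaw,n=None,g=1.0,vmax=38.):
    """rows to TCP pos, tool y at world angle yaw, tool down"""
    o=bot.get_obs(); p=np.array(o["eef_pos"]); Rm=R.from_quat(o["tool_rot"])
    y,x,z=np.array([np.cos(yaw),np.sin(yaw),0]),None,np.array([0,0,-1.]); T=R.from_matrix(np.c_[np.cross(y,z),y,z])
    w=(Rm.inv()*T).as_rotvec(degrees=True); d=np.array(pos)-p
    n=n or int(np.ceil(max(np.linalg.norm(d)*1e3/vmax,np.abs(w).max()/6.9,1)))
    rows=[]; 
    for k in range(n):
        Rk=Rm*R.from_rotvec(w*k/n,degrees=True)
        rows.append([g]+[round(float(v),1) for v in Rk.inv().apply(d/n)*1e3]+[round(float(v),2) for v in w/n])
    print(n); 
    for i in range(0,n,10): print(rows[i:i+10])
E
python3 - <<'E'
from h import *
w=lambda u,v,z:np.round(onz("top",(u,v),z),4)
print("dock mouth end",w(304.2,156.7,.004),w(304.2,186.7,.004),"bridge top",w(240,153.8,.086),w(254.3,183.5,.086))
print("left", w(195.5,157.3,.004),w(195,186.7,.004))
im=cv2.imread("pics/top0.png")
for z in (.05,): print("block",w(366.7,235,z),w(392,252,z))
print("hood",w(424,235,.078),w(453,261,.078))
print("dish",w(277,259,.015),"vial",w(211,254,.05),"beaker",w(337,127,.07))
plan([.55,-.02,.30],0)
E
```

```text
dock mouth end [ 0.6748 -0.0644  0.004 ] [ 0.5979 -0.0652  0.004 ] bridge top [0.6694 0.0828 0.086 ] [0.5996 0.0481 0.086 ]
left [0.6707 0.2149 0.004 ] [0.5951 0.2149 0.004 ]
block [ 0.4794 -0.2207  0.05  ] [ 0.439  -0.2822  0.05  ]
hood [ 0.4827 -0.3522  0.078 ] [ 0.4226 -0.4203  0.078 ]
dish [0.4143 0.0007 0.015 ] vial [0.429  0.1577 0.05  ] beaker [ 0.738  -0.1455  0.07  ]
18
[[1.0, -30.0, -21.9, -3.4, -0.0, 0.0, 4.27], [1.0, -31.6, -19.6, -3.4, -0.0, 0.0, 4.27], [1.0, -32.9, -17.2, -3.4, -0.0, 0.0, 4.27], [1.0, -34.1, -14.7, -3.4, -0.0, 0.0, 4.27], [1.0, -35.1, -12.1, -3.4, -0.0, 0.0, 4.27], [1.0, -35.9, -9.5, -3.4, -0.0, 0.0, 4.27], [1.0, -36.5, -6.8, -3.4, -0.0, 0.0, 4.27], [1.0, -36.9, -4.0, -3.4, -0.0, 0.0, 4.27], [1.0, -37.1, -1.3, -3.4, -0.0, 0.0, 4.27], [1.0, -37.1, 1.5, -3.4, -0.0, 0.0, 4.27]]
[[1.0, -36.9, 4.2, -3.4, -0.0, 0.0, 4.27], [1.0, -36.5, 7.0, -3.4, -0.0, 0.0, 4.27], [1.0, -35.9, 9.7, -3.4, -0.0, 0.0, 4.27], [1.0, -35.1, 12.3, -3.4, -0.0, 0.0, 4.27], [1.0, -34.0, 14.9, -3.4, -0.0, 0.0, 4.27], [1.0, -32.8, 17.4, -3.4, -0.0, 0.0, 4.27], [1.0, -31.5, 19.8, -3.4, -0.0, 0.0, 4.27], [1.0, -29.9, 22.1, -3.4, -0.0, 0.0, 4.27]]
```

Emit:
move_arm(
  deltas=[
    [1,-30,-21.9,-3.4,0,0,4.27],
    [1,-31.6,-19.6,-3.4,0,0,4.27],
    [1,-32.9,-17.2,-3.4,0,0,4.27],
    [1,-34.1,-14.7,-3.4,0,0,4.27],
    [1,-35.1,-12.1,-3.4,0,0,4.27],
    [1,-35.9,-9.5,-3.4,0,0,4.27],
    [1,-36.5,-6.8,-3.4,0,0,4.27],
    [1,-36.9,-4,-3.4,0,0,4.27],
    [1,-37.1,-1.3,-3.4,0,0,4.27],
    [1,-37.1,1.5,-3.4,0,0,4.27],
  ],
)

```text
clock: 1.83
eef_pos: [0.3567, 0.2041, 0.2738]
tool_rot: [0.47, 0.883, 0.0, 0.0]
ft_force: [-0.0, 0.7, -0.4]
grip_width: 0.0853
grasp_force: 0.0
```

Emit:
move_arm(
  deltas=[
    [1,-36.9,4.2,-3.4,0,0,4.27],
    [1,-36.5,7,-3.4,0,0,4.27],
    [1,-35.9,9.7,-3.4,0,0,4.27],
    [1,-35.1,12.3,-3.4,0,0,4.27],
    [1,-34,14.9,-3.4,0,0,4.27],
    [1,-32.8,17.4,-3.4,0,0,4.27],
    [1,-31.5,19.8,-3.4,0,0,4.27],
    [1,-29.9,22.1,-3.4,0,0,4.27],
    [1,0,0,0,0,0,0],
  ],
)

```text
clock: 2.58
eef_pos: [0.5535, -0.0245, 0.2995]
tool_rot: [0.71, 0.704, -0.0, 0.001]
ft_force: [0.3, 0.0, -1.0]
grip_width: 0.0856
grasp_force: 0.0
```

Run:
```python
from h import *
o=bot.get_obs();print(o["clock"],np.round(o["eef_pos"],4),np.round(o["tool_rot"],3),np.round(o["joint_pos"],2))
c=bot.calibration("wrist"); im=bot.camera("wrist"); cv2.imwrite("pics/w1.png",im)
import json; json.dump({k:np.array(v).tolist() for k,v in c.items()},open("c1.json","w"))
print(np.round(c["position"],3),np.round(R.from_quat(c["orientation"]).as_matrix(),2).tolist())
plan([.455,-.25,.25],0)
```

```text
2.5833 [ 0.5535 -0.0245  0.2995] [ 0.71   0.704 -0.     0.001] [-0.04  0.33  0.29  1.52 -0.    1.54]
[0.554 0.052 0.434] [[1.0, -0.01, -0.0], [-0.01, -0.96, -0.3], [0.0, 0.3, -0.96]]
7
[[1.0, -32.6, -13.7, 7.1, -0.0, 0.0, -0.03], [1.0, -32.6, -13.7, 7.1, -0.0, 0.0, -0.03], [1.0, -32.6, -13.7, 7.1, -0.0, 0.0, -0.03], [1.0, -32.6, -13.7, 7.1, -0.0, 0.0, -0.03], [1.0, -32.6, -13.7, 7.1, -0.0, 0.0, -0.03], [1.0, -32.6, -13.8, 7.1, -0.0, 0.0, -0.03], [1.0, -32.6, -13.8, 7.1, -0.0, 0.0, -0.03]]
```

View pics/w1.png

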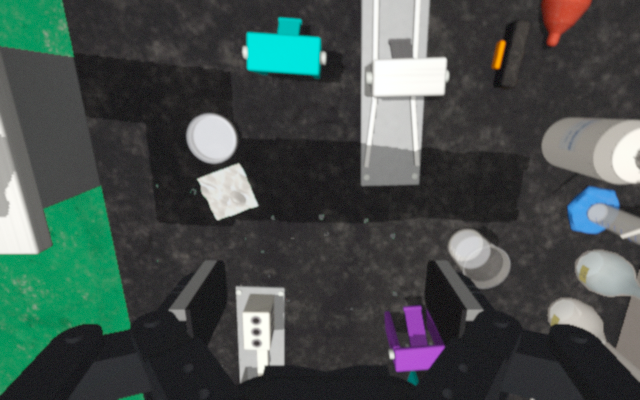

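The wrist picture shows the lane with its mouth end corners at (361,185) and (420,184). Bridge top corners are (371,61), (446,58), (372,98) and (446,95). The garage's nose end corners are (236,287) and (285,290), and the carriage septa are at (257,321), (257,335) and (257,346).

Run:
```python
from h import *
import json; c=json.load(open("c1.json"))
im=cv2.imread("pics/w1.png")
w=lambda u,v,z:np.round(onz("wrist",(u,v),z,c),4)
print("dock end",w(361.5,185,.004),w(420.5,184.5,.004))
print("upper bed edge",w(362,2,.004),w(430,2,.004))
print("bridge top",w(371,61,.086),w(446,58,.086),w(372,98,.086),w(446,95,.086))
print("garage end",w(236.5,287,.004),w(285,289.5,.004))
print("septa",w(257,321,.05),w(257,346,.05))
a=im[275:375,215:305]; b=im[30:200,340:460]
cv2.imwrite("pics/crop1.png",np.hstack([cv2.resize(a,(396,440),interpolation=cv2.INTER_CUBIC),cv2.resize(b,(311,440),interpolation=cv2.INTER_CUBIC)]))
```

```text
dock end [ 0.5998 -0.061   0.004 ] [ 0.6767 -0.0609  0.004 ]
upper bed edge [0.5954 0.1505 0.004 ] [0.6715 0.15   0.004 ]
bridge top [0.5971 0.082  0.086 ] [0.6681 0.0841 0.086 ] [0.5992 0.0483 0.086 ] [0.6713 0.0506 0.086 ]
garage end [ 0.4241 -0.2107  0.004 ] [ 0.4935 -0.2153  0.004 ]
septa [ 0.4608 -0.234   0.05  ] [ 0.4581 -0.274   0.05  ]
```

Emit:
move_arm(
  deltas=[
    [1,-32.6,-13.7,7.1,0,0,0],
    [1,-32.6,-13.7,7.1,0,0,0],
    [1,-32.6,-13.7,7.1,0,0,0],
    [1,-32.6,-13.7,7.1,0,0,0],
    [1,-10,-13.7,0,0,0,0],
    [1,0,0,0,0,0,0],
  ],
)

```text
clock: 3.13
eef_pos: [0.4784, -0.1612, 0.2718]
tool_rot: [0.708, 0.706, -0.001, -0.001]
ft_force: [0.6, 0.3, 0.1]
grip_width: 0.0854
grasp_force: 0.0
```

Run:
```python
from h import *
o=bot.get_obs();print(o["clock"],np.round(o["eef_pos"],4),np.round(o["tool_rot"],3))
c=bot.calibration("wrist"); im=bot.camera("wrist"); cv2.imwrite("pics/w2.png",im)
import json; json.dump({k:np.array(v).tolist() for k,v in c.items()},open("c2.json","w"))
```

```text
3.1333 [ 0.4784 -0.1612  0.2718] [ 0.708  0.706 -0.001 -0.001]
```

View pics/w2.png

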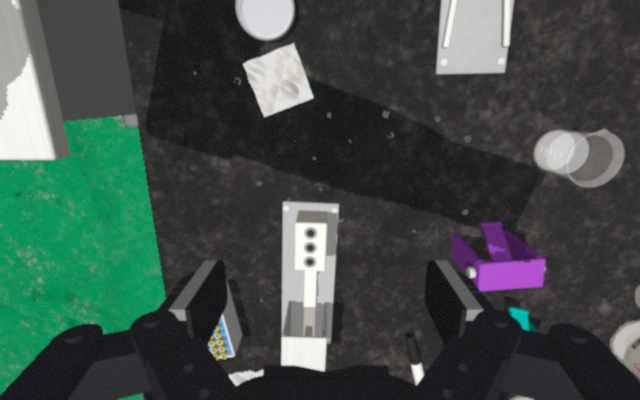

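The garage bed front is at (283,202) to (339,204), septa at (310,233), (310,248) and (310,262), hood front at about row 337. The dock mouth end corners are (437,73) and (506,72).

Run:
```python
from h import *
import json; c=json.load(open("c2.json"))
w=lambda u,v,z:np.round(onz("wrist",(u,v),z,c),4)
print("garage end",w(283.5,202,.004),w(339,204,.004), "septa",w(310.5,233,.05),w(310,262,.05),"block front top",w(296.5,222,.05),w(326,223,.05),"rear",w(295,270,.05),w(324,270,.05))
print("hood front top",w(282,337,.078),w(326,340,.078))
print("dock end",w(437,73.5,.004),w(506,72.5,.004))
# target: tool y along carriage y axis (heading 3.8deg => carriage x=(.066,.998), y line=(.998,-.066))
plan([.460,-.252,.13],-0.066)
```

```text
garage end [ 0.4248 -0.2111  0.004 ] [ 0.4936 -0.2138  0.004 ] septa [ 0.4601 -0.2334  0.05  ] [ 0.4589 -0.2696  0.05  ] block front top [ 0.4446 -0.2201  0.05  ] [ 0.4776 -0.2213  0.05  ] rear [ 0.4412 -0.2799  0.05  ] [ 0.4751 -0.2799  0.05  ]
hood front top [ 0.4267 -0.3507  0.078 ] [ 0.4774 -0.3548  0.078 ]
dock end [ 0.6007 -0.0622  0.004 ] [ 0.6768 -0.0613  0.004 ]
5
[[1.0, -18.4, -4.0, 28.4, -0.01, -0.01, 0.74], [1.0, -18.5, -3.7, 28.4, -0.01, -0.01, 0.74], [1.0, -18.5, -3.5, 28.4, -0.01, -0.01, 0.74], [1.0, -18.5, -3.3, 28.4, -0.01, -0.01, 0.74], [1.0, -18.6, -3.0, 28.4, -0.01, -0.01, 0.74]]
```

Run:
```python
from h import *
plan([.459,-.264,.030],-0.052,n=9)
```

```text
9
[[1.0, -11.6, -2.3, 26.9, -0.0, -0.0, 0.32], [1.0, -11.6, -2.2, 26.9, -0.0, -0.0, 0.32], [1.0, -11.6, -2.2, 26.9, -0.0, -0.0, 0.32], [1.0, -11.6, -2.1, 26.9, -0.0, -0.0, 0.32], [1.0, -11.6, -2.1, 26.9, -0.0, -0.0, 0.32], [1.0, -11.6, -2.0, 26.9, -0.0, -0.0, 0.32], [1.0, -11.6, -1.9, 26.9, -0.0, -0.0, 0.32], [1.0, -11.6, -1.9, 26.9, -0.0, -0.0, 0.32], [1.0, -11.6, -1.8, 26.9, -0.0, -0.0, 0.32]]
```

Emit:
move_arm(
  deltas=[
    [1,-26,-5,26,0,0,0.7],
    [1,-26,-5,26,0,0,0.7],
    [1,-26,-5,26,0,0,0.7],
    [1,-26,-4,26,0,0,0.8],
    [1,0,0,36,0,0,0],
    [1,0,0,36,0,0,0],
    [1,0,0,30,0,0,0],
    [1,0,0,22,0,0,0],
    [1,0,0,14,0,0,0],
    [1,0,0,0,0,0,0],
  ],
)

```text
clock: 4.02
eef_pos: [0.4592, -0.2606, 0.0268]
tool_rot: [0.724, 0.69, -0.001, -0.003]
ft_force: [-0.6, 1.2, 0.2]
grip_width: 0.0851
grasp_force: 0.0
```

Run:
```python
from h import *
o=bot.get_obs();print(o["clock"],np.round(o["eef_pos"],4),np.round(R.from_quat(o["tool_rot"]).as_matrix()[:,1],3))
```

```text
4.0167 [ 0.4592 -0.2606  0.0268] [ 0.999 -0.047 -0.006]
```

Emit:
move_arm(
  deltas=[
    [0.5,0,0,-2,0,0,0],
    [0.45,0,0,0,0,0,0],
    [0.4,0,0,0,0,0,0],
    [0.35,0,0,0,0,0,0],
    [0.3,0,0,0,0,0,0],
    [0.3,0,0,0,0,0,0],
    [0.3,0,0,0,0,0,0],
    [0.3,0,0,0,0,0,0],
  ],
)

```text
clock: 4.68
eef_pos: [0.462, -0.2641, 0.034]
tool_rot: [0.725, 0.689, 0.001, 0.002]
ft_force: [-0.2, 1.5, 5.5]
grip_width: 0.0348
grasp_force: 61.2
```

Emit:
move_arm(
  deltas=[
    [0.3,2,0,-1,0,0,0],
    [0.3,6,0,0,0,0,0],
    [0.3,10,0,0,0,0,0],
    [0.3,14,0,0,0,0,0],
    [0.3,14,0,0,0,0,0],
    [0.3,14,0,0,0,0,0],
    [0.3,14,0,0,0,0,0],
    [0.3,12,0,0,0,0,0],
    [0.3,8,0,0,0,0,0],
    [0.3,0,0,0,0,0,0],
  ],
)

```text
clock: 5.52
eef_pos: [0.4644, -0.167, 0.0325]
tool_rot: [0.724, 0.69, -0.0, -0.001]
ft_force: [-0.3, -0.0, -0.6]
grip_width: 0.0348
grasp_force: 60.3
```

Run:
```python
from h import *
o=bot.get_obs();print(o["clock"],np.round(o["eef_pos"],4),np.round(R.from_quat(o["tool_rot"]).as_matrix()[:,1],3),o["ft_torque"])
im=bot.camera("top"); s=bot.camera("side")
r=lambda a,w,h:cv2.resize(a,(w,h),interpolation=cv2.INTER_CUBIC)
cv2.imwrite("pics/pull.png",np.vstack([r(im[210:275,310:470],640,260),r(s[205:275,290:450],640,280)]))
```

```text
5.5167 [ 0.4644 -0.167   0.0325] [ 0.999 -0.047 -0.002] [-0.00735649  0.03341618  0.00120362]
```

View pics/pull.png

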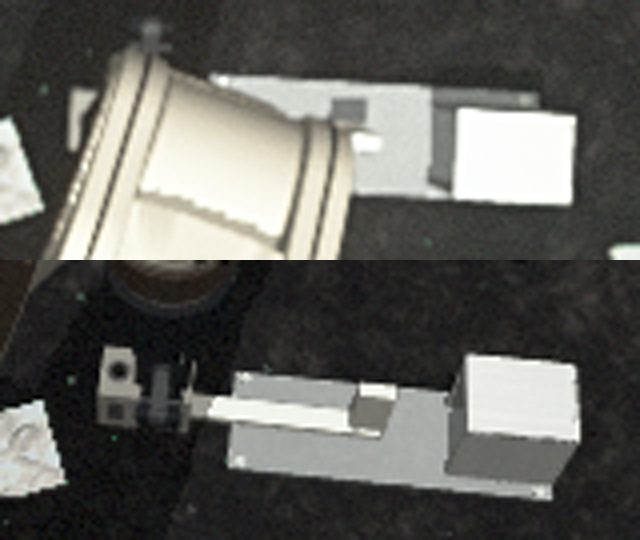

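The crop shows the carriage drawn out of the garage, with the grip tower at (370,400), well clear of the hood front at (450,440). I'll lift it and carry it to the mouth.

Run:
```python
from h import *
plan([.6372,-.0145,.085],0.022,g=.3,n=12)
```

```text
12
[[0.3, 13.6, 13.7, -4.4, -0.01, -0.0, -0.34], [0.3, 13.5, 13.8, -4.4, -0.01, -0.0, -0.34], [0.3, 13.4, 13.9, -4.4, -0.01, -0.0, -0.34], [0.3, 13.3, 13.9, -4.4, -0.01, -0.0, -0.34], [0.3, 13.2, 14.0, -4.4, -0.01, -0.0, -0.34], [0.3, 13.1, 14.1, -4.4, -0.01, -0.0, -0.34], [0.3, 13.1, 14.2, -4.4, -0.01, -0.0, -0.34], [0.3, 13.0, 14.3, -4.4, -0.01, -0.0, -0.34], [0.3, 12.9, 14.3, -4.4, -0.01, -0.0, -0.34], [0.3, 12.8, 14.4, -4.4, -0.01, -0.0, -0.34]]
[[0.3, 12.7, 14.5, -4.4, -0.01, -0.0, -0.34], [0.3, 12.6, 14.6, -4.4, -0.01, -0.0, -0.34]]
```

Emit:
move_arm(
  deltas=[
    [0.3,0,0,-10,0,0,0],
    [0.3,0,0,-20,0,0,0],
    [0.3,6,6,-18,0,0,0],
    [0.3,14,14,-5,0,0,-0.5],
    [0.3,19,20,0,0,0,-0.6],
    [0.3,19,20,0,0,0,-0.6],
    [0.3,19,20,0,0,0,-0.6],
    [0.3,19,20,0,0,0,-0.6],
    [0.3,19,20,0,0,0,-0.6],
    [0.3,19,20,0,0,0,-0.6],
  ],
)

```text
clock: 6.45
eef_pos: [0.609, -0.0386, 0.0866]
tool_rot: [0.7, 0.714, 0.0, 0.0]
ft_force: [0.3, -1.1, -1.7]
grip_width: 0.0346
grasp_force: 60.3
```

Emit:
move_arm(
  deltas=[
    [0.3,14,18,0,0,0,0],
    [0.3,8,12,0,0,0,0],
    [0.3,0,0,0,0,0,0],
    [0.3,0,0,0,0,0,0],
  ],
)

```text
clock: 6.78
eef_pos: [0.6377, -0.0163, 0.086]
tool_rot: [0.699, 0.715, -0.0, -0.0]
ft_force: [0.8, -0.1, -1.9]
grip_width: 0.0349
grasp_force: 60.2
```

Run:
```python
from h import *
o=bot.get_obs();print(o["clock"],np.round(o["eef_pos"],4),np.round(R.from_quat(o["tool_rot"]).as_matrix()[:,1],3),np.round(o["ft_torque"],2),np.round(o["joint_pos"],2))
c=bot.calibration("wrist"); im=bot.camera("wrist"); cv2.imwrite("pics/w3.png",im)
import json; json.dump({k:np.array(v).tolist() for k,v in c.items()},open("c3.json","w"))
plan([.6372,-.0145,.085],0.022,g=.3,n=3)
```

```text
6.7833 [ 0.6377 -0.0163  0.086 ] [ 1.     0.022 -0.001] [-0.03 -0.04  0.  ] [-0.03  0.61  0.16  1.12 -0.    1.52]
3
[[0.3, 0.8, 0.1, 0.3, -0.03, 0.01, -0.02], [0.3, 0.8, 0.1, 0.3, -0.03, 0.01, -0.02], [0.3, 0.8, 0.1, 0.3, -0.03, 0.01, -0.02]]
```

View pics/w3.png

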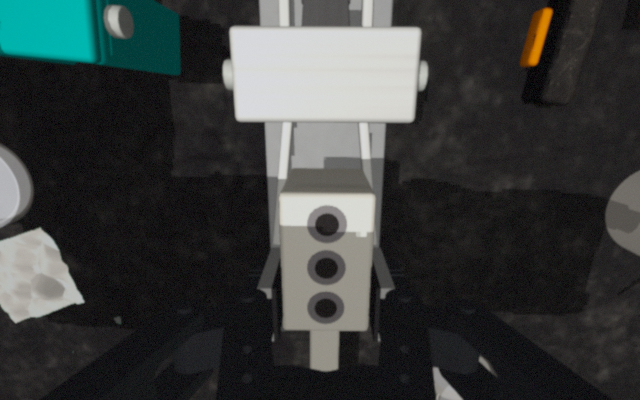

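The lane rails (285/366), bridge (230/420) and septa column (325) are all centred on column 325, so the carriage is lined up. Lowering.

Emit:
move_arm(
  deltas=[
    [0.3,1,0,12,0,0,0],
    [0.3,0,0,16,0,0,0],
    [0.3,0,0,10,0,0,0],
    [0.3,0,0,5,0,0,0],
    [0.3,0,0,3,0,0,0],
    [0.3,0,0,2,0,0,0],
    [0.3,0,0,0,0,0,0],
  ],
)

```text
clock: 7.42
eef_pos: [0.6375, -0.0153, 0.0382]
tool_rot: [0.7, 0.715, 0.0, 0.0]
ft_force: [0.3, -0.2, -2.3]
grip_width: 0.0348
grasp_force: 60.3
```

Emit:
move_arm(
  deltas=[
    [0.3,0,0,2,0,0,0],
    [0.3,0,0,1,0,0,0],
    [0.3,0,0,1,0,0,0],
    [0.3,0,0,0,0,0,0],
  ],
)

```text
clock: 7.75
eef_pos: [0.6376, -0.0149, 0.0342]
tool_rot: [0.699, 0.715, 0.0, 0.0]
ft_force: [0.6, -0.2, -2.3]
grip_width: 0.035
grasp_force: 60.3
```

Emit:
move_arm(
  deltas=[
    [0.3,0,0,1,0,0,0],
    [0.3,0,0,1,0,0,0],
    [0.3,0,0,0,0,0,0],
  ],
)

```text
clock: 8.0
eef_pos: [0.6376, -0.0149, 0.034]
tool_rot: [0.699, 0.715, 0.0, 0.0]
ft_force: [-3.5, 0.6, 6.8]
grip_width: 0.0351
grasp_force: 61.3
```

Emit:
move_arm(
  deltas=[
    [0.45,0,0,-1,0,0,0],
    [0.6,0,0,0,0,0,0],
    [0.8,0,0,0,0,0,0],
    [1,0,0,0,0,0,0],
    [1,0,0,0,0,0,0],
    [1,0,0,-15,0,0,0],
    [1,0,0,-30,0,0,0],
    [1,-20,0,-20,0,0,0],
    [1,-20,0,0,0,0,0],
    [1,0,0,0,0,0,0],
  ],
)

```text
clock: 8.83
eef_pos: [0.64, -0.0583, 0.1003]
tool_rot: [0.701, 0.714, 0.001, 0.002]
ft_force: [0.4, -0.6, -0.5]
grip_width: 0.0854
grasp_force: 0.0
```

Run:
```python
from h import *
o=bot.get_obs();print(o["clock"],np.round(o["eef_pos"],4),np.round(R.from_quat(o["tool_rot"]).as_matrix()[:,1],3))
c=bot.calibration("wrist"); im=bot.camera("wrist"); cv2.imwrite("pics/w4.png",im)
import json; json.dump({k:np.array(v).tolist() for k,v in c.items()},open("c4.json","w"))
s=bot.camera("side")
print([(round(q["conf"],2),q["rect"]) for q in bot.outline_of("carriage","side")], [(round(q["conf"],2),q["rect"]) for q in bot.outline_of("tail_grip","side")])
cv2.imwrite("pics/v4.png",np.vstack([cv2.resize(im,(480,300)),cv2.resize(s[150:210,195:355],(480,180))]))
print(proj("side",[[.6394,-.1473+.0,.064]]))
```

```text
8.8333 [ 0.64   -0.0583  0.1003] [1.    0.018 0.004]
[(0.9, [264.5, 168.3, 67.8, 25.5])] [(0.96, [262.8, 170.9, 69.2, 18.1])]
[[326.39189898 173.59258018]]
```

View pics/v4.png

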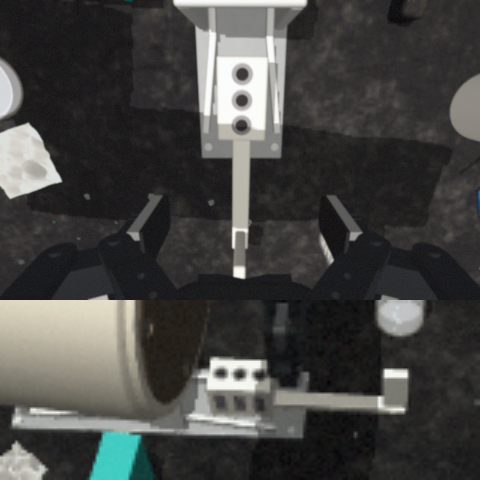

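The carriage stands in the mouth, block ahead of the bridge, septa at (241,73) to (241,126). In the side view its grip tower is at (395,372) in the crop, matching my predicted position.

Run:
```python
from h import *
plan([.6397,-.147,.037],0.022,g=.6,n=6)
```

```text
6
[[0.6, -15.4, 0.0, 10.0, -0.02, -0.01, -0.0], [0.6, -15.4, 0.0, 10.0, -0.02, -0.01, -0.0], [0.6, -15.4, -0.0, 10.0, -0.02, -0.01, -0.0], [0.6, -15.4, -0.0, 10.0, -0.02, -0.01, -0.0], [0.6, -15.4, -0.0, 10.0, -0.02, -0.01, -0.0], [0.6, -15.4, -0.0, 10.0, -0.02, -0.01, -0.0]]
```

Emit:
move_arm(
  deltas=[
    [0.7,-26,0,0,0,0,0],
    [0.6,-28,0,0,0,0,0],
    [0.6,-22,0,0,0,0,0],
    [0.6,-14,0,6,0,0,0],
    [0.6,0,0,18,0,0,0],
    [0.6,0,0,20,0,0,0],
    [0.6,0,0,14,0,0,0],
    [0.6,0,0,6,0,0,0],
    [0.6,0,0,0,0,0,0],
  ],
)

```text
clock: 9.78
eef_pos: [0.6384, -0.1437, 0.0311]
tool_rot: [0.699, 0.715, -0.001, -0.002]
ft_force: [0.6, 0.3, 0.2]
grip_width: 0.0511
grasp_force: 0.0
```

Run:
```python
from h import *
o=bot.get_obs();print(o["clock"],np.round(o["eef_pos"],4),np.round(R.from_quat(o["tool_rot"]).as_matrix(),3).tolist(),np.round(o["ft_force"],1))
```

```text
9.7833 [ 0.6384 -0.1437  0.0311] [[-0.022, 1.0, -0.005], [1.0, 0.022, 0.001], [0.002, -0.005, -1.0]] [0.6 0.3 0.2]
```

Emit:
move_arm(
  deltas=[
    [0.5,-3,1,-6,0,0,0],
    [0.4,0,0,0,0,0,0],
    [0.3,0,0,0,0,0,0],
    [0.2,0,0,0,0,0,0],
    [0.1,0,0,0,0,0,0],
    [0,0,0,0,0,0,0],
    [0,0,0,0,0,0,0],
    [0,0,0,0,0,0,0],
  ],
)

```text
clock: 10.45
eef_pos: [0.6418, -0.1482, 0.0408]
tool_rot: [0.7, 0.715, 0.0, 0.001]
ft_force: [-0.2, -0.7, 3.0]
grip_width: 0.0093
grasp_force: 59.2
```

Run:
```python
from h import *
o=bot.get_obs();print(o["clock"],np.round(o["eef_pos"],4),np.round(R.from_quat(o["tool_rot"]).as_matrix(),3).tolist(),np.round(o["ft_force"],1))
im=bot.camera("wrist"); cv2.imwrite("pics/w5.png",im)
```

```text
10.45 [ 0.6418 -0.1482  0.0408] [[-0.021, 1.0, 0.001], [1.0, 0.021, -0.0], [-0.0, 0.001, -1.0]] [-0.2 -0.7  3. ]
```

View pics/w5.png

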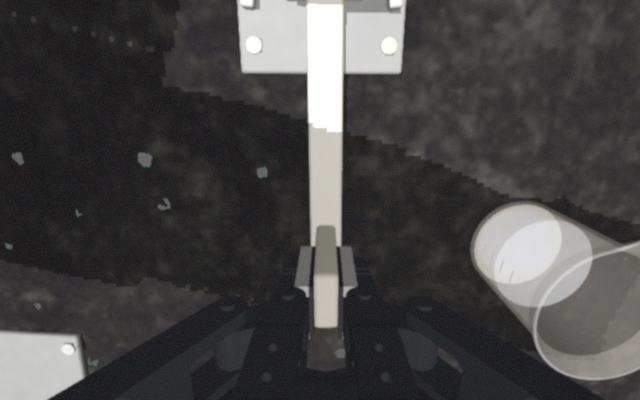

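The grip tower at (325,280) is pinched between the pads, and the tail bar runs straight to the lane end, centred on column 325. Now pushing gently.

Emit:
move_arm(
  deltas=[
    [0,2,-0.5,-0.5,0,0,0],
    [0,4,-0.5,0,0,0,0],
    [0,5,0,0,0,0,0],
    [0,5,0,0,0,0,0],
    [0,5,0,0,0,0,0],
    [0,5,0,0,0,0,0],
    [0,5,0,0,0,0,0],
    [0,5,0,0,0,0,0],
    [0,4,0,0,0,0,0],
  ],
)

```text
clock: 11.25
eef_pos: [0.6396, -0.1073, 0.0407]
tool_rot: [0.699, 0.715, 0.0, 0.0]
ft_force: [-0.3, -3.4, 4.8]
grip_width: 0.0093
grasp_force: 59.4
```

Emit:
move_arm(
  deltas=[
    [0,4,0,-0.7,0,0,0],
    [0,5,0,0,0,0,0],
    [0,5,0,0,0,0,0],
    [0,5,0,0,0,0,0],
    [0,4,0,0,0,0,0],
  ],
)

```text
clock: 11.67
eef_pos: [0.6388, -0.0844, 0.0411]
tool_rot: [0.699, 0.715, -0.0, -0.0]
ft_force: [0.3, -3.6, 2.4]
grip_width: 0.0092
grasp_force: 59.1
```

Emit:
move_arm(
  deltas=[
    [0,4,0,0,0,0,0],
    [0,4,0,0,0,0,0],
    [0,4,0,0,0,0,0],
    [0,4,0,0,0,0,0],
    [0,4,0,0,0,0,0],
  ],
)

```text
clock: 12.08
eef_pos: [0.6384, -0.0646, 0.0412]
tool_rot: [0.699, 0.715, -0.0, -0.0]
ft_force: [-0.0, -1.4, 1.6]
grip_width: 0.0089
grasp_force: 59.1
```

Emit:
move_arm(
  deltas=[
    [0,4,0,0,0,0,0],
    [0,4,0,0,0,0,0],
    [0,4,0,0,0,0,0],
    [0,4,0,0,0,0,0],
    [0,4,0,0,0,0,0],
  ],
)

```text
clock: 12.5
eef_pos: [0.6381, -0.0445, 0.0412]
tool_rot: [0.699, 0.715, -0.0, -0.0]
ft_force: [0.5, -2.0, 2.1]
grip_width: 0.0091
grasp_force: 59.1
```

Emit:
move_arm(
  deltas=[
    [0,4,0,0,0,0,0],
    [0,4,0,0,0,0,0],
    [0,4,0,0,0,0,0],
    [0,4,0,0,0,0,0],
    [0,4,0,0,0,0,0],
    [0,4,0,0,0,0,0],
    [0,4,0,0,0,0,0],
    [0,4,0,0,0,0,0],
    [0,4,0,0,0,0,0],
  ],
)

```text
clock: 13.25
eef_pos: [0.6374, -0.0086, 0.0413]
tool_rot: [0.699, 0.715, -0.0, -0.0]
ft_force: [0.2, -1.0, 1.4]
grip_width: 0.0094
grasp_force: 59.1
```

Run:
```python
from h import *
o=bot.get_obs();print(o["clock"],np.round(o["eef_pos"],4),np.round(o["ft_force"],1))
s=bot.camera("side"); t=bot.camera("top")
cv2.imwrite("pics/s6.png",np.vstack([cv2.resize(s[155:205,195:305],(660,300),interpolation=cv2.INTER_CUBIC),cv2.resize(t[150:195,190:300],(660,270),interpolation=cv2.INTER_CUBIC)]))
```

```text
13.25 [ 0.6374 -0.0086  0.0413] [ 0.2 -1.   1.4]
```

View pics/s6.png

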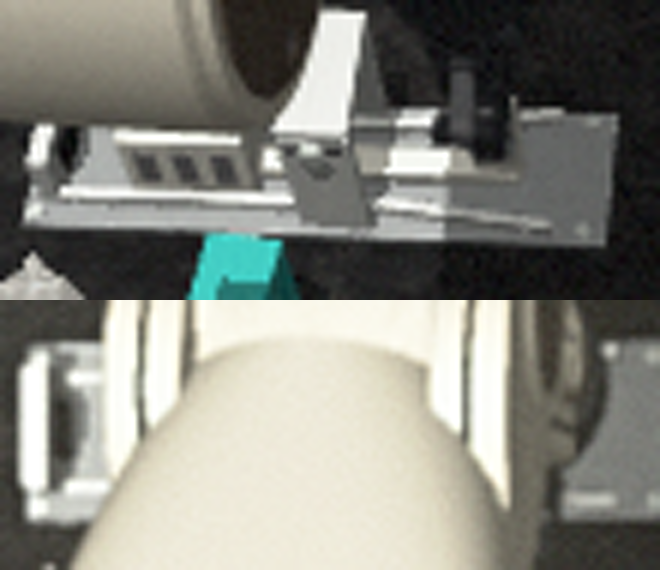

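The side crop shows the block at (185,160) beyond the bridge, about 25–30 mm short of the end stop at (60,150). I'll continue in smaller steps.

Emit:
move_arm(
  deltas=[
    [0,3,0,0,0,0,0],
    [0,3,0,0,0,0,0],
    [0,3,0,0,0,0,0],
    [0,3,0,0,0,0,0],
    [0,3,0,0,0,0,0],
    [0,2,0,0,0,0,0],
    [0,1,0,0,0,0,0],
  ],
)

```text
clock: 13.93
eef_pos: [0.637, 0.0095, 0.0413]
tool_rot: [0.699, 0.715, 0.0, -0.0]
ft_force: [-0.4, -2.0, 1.3]
grip_width: 0.0089
grasp_force: 58.9
```

Emit:
move_arm(
  deltas=[
    [0,1.2,0,0,0,0,0],
    [0,1.2,0,0,0,0,0],
    [0,0.6,0,0,0,0,0],
  ],
)

```text
clock: 14.18
eef_pos: [0.6369, 0.0121, 0.0413]
tool_rot: [0.699, 0.715, -0.0, -0.0]
ft_force: [-0.2, -1.8, 1.1]
grip_width: 0.009
grasp_force: 58.9
```

Emit:
move_arm(
  deltas=[
    [0,1,0,0,0,0,0],
    [0,1,0,0,0,0,0],
    [0,0.5,0,0,0,0,0],
    [0,0,0,0,0,0,0],
  ],
)

```text
clock: 14.52
eef_pos: [0.6369, 0.0147, 0.0413]
tool_rot: [0.699, 0.715, 0.0, -0.0]
ft_force: [0.1, -0.9, 0.2]
grip_width: 0.0092
grasp_force: 58.9
```

Emit:
move_arm(
  deltas=[
    [0,0.7,0,0,0,0,0],
    [0,0.7,0,0,0,0,0],
    [0,0,0,0,0,0,0],
  ],
)

```text
clock: 14.77
eef_pos: [0.6369, 0.016, 0.0413]
tool_rot: [0.699, 0.715, 0.0, -0.0]
ft_force: [0.9, -1.5, 0.5]
grip_width: 0.0091
grasp_force: 58.9
```

Emit:
move_arm(
  deltas=[
    [0,0.7,0,0,0,0,0],
    [0,0.5,0,0,0,0,0],
    [0,0,0,0,0,0,0],
  ],
)

```text
clock: 15.02
eef_pos: [0.6369, 0.0172, 0.0413]
tool_rot: [0.699, 0.715, 0.0, -0.0]
ft_force: [-0.7, -1.2, 1.2]
grip_width: 0.0092
grasp_force: 58.9
```

Emit:
move_arm(
  deltas=[
    [0,0.5,0,0,0,0,0],
    [0,0.3,0,0,0,0,0],
    [0,0,0,0,0,0,0],
  ],
)

```text
clock: 15.27
eef_pos: [0.6369, 0.018, 0.0413]
tool_rot: [0.699, 0.715, 0.0, -0.0]
ft_force: [0.4, -0.8, 1.2]
grip_width: 0.009
grasp_force: 58.9
```

Emit:
move_arm(
  deltas=[
    [0,-1,0,0,0,0,0],
    [0,-3,0,0,0,0,0],
    [0,-3,0,0,0,0,0],
    [0,-3,0,0,0,0,0],
    [0,-2,0,0,0,0,0],
    [0,0,0,0,0,0,0],
  ],
)

```text
clock: 15.77
eef_pos: [0.637, 0.0052, 0.0413]
tool_rot: [0.7, 0.714, -0.0, 0.0]
ft_force: [0.2, -0.7, 0.6]
grip_width: 0.009
grasp_force: 58.8
```

Emit:
move_arm(
  deltas=[
    [0,-1,0,0,0,0,0],
    [0,-1,0,0,0,0,0],
    [0,0,0,0,0,0,0],
  ],
)

```text
clock: 16.02
eef_pos: [0.6371, 0.0037, 0.0413]
tool_rot: [0.7, 0.715, -0.0, 0.0]
ft_force: [-0.2, 0.4, 0.2]
grip_width: 0.0094
grasp_force: 58.8
```

Emit:
move_arm(
  deltas=[
    [0,-1,0,0,0,0,0],
    [0,-0.5,0,0,0,0,0],
    [0,0,0,0,0,0,0],
  ],
)

```text
clock: 16.27
eef_pos: [0.6372, 0.0023, 0.0413]
tool_rot: [0.699, 0.715, -0.0, 0.0]
ft_force: [-0.4, -0.1, 0.6]
grip_width: 0.0091
grasp_force: 58.8
```

Emit:
move_arm(
  deltas=[
    [0,-0.8,0,0,0,0,0],
    [0,-0.5,0,0,0,0,0],
    [0,0,0,0,0,0,0],
  ],
)

```text
clock: 16.52
eef_pos: [0.6372, 0.001, 0.0413]
tool_rot: [0.699, 0.715, -0.0, 0.0]
ft_force: [0.8, 0.6, 0.0]
grip_width: 0.0091
grasp_force: 58.8
```

Emit:
move_arm(
  deltas=[
    [0,-0.7,0,0,0,0,0],
    [0,0,0,0,0,0,0],
  ],
)

```text
clock: 16.68
eef_pos: [0.6372, 0.0003, 0.0413]
tool_rot: [0.699, 0.715, -0.0, 0.0]
ft_force: [-0.5, 0.6, -0.3]
grip_width: 0.0094
grasp_force: 58.8
```

Emit:
move_arm(
  deltas=[
    [0,-0.8,0,0,0,0,0],
    [0,-0.5,0,0,0,0,0],
    [0,0,0,0,0,0,0],
  ],
)

```text
clock: 16.93
eef_pos: [0.6373, -0.001, 0.0413]
tool_rot: [0.7, 0.715, -0.0, 0.0]
ft_force: [-0.1, 0.2, -0.8]
grip_width: 0.009
grasp_force: 58.8
```

Emit:
move_arm(
  deltas=[
    [0,-0.7,0,0,0,0,0],
    [0,0,0,0,0,0,0],
  ],
)

```text
clock: 17.1
eef_pos: [0.6372, -0.0017, 0.0413]
tool_rot: [0.699, 0.715, -0.0, 0.0]
ft_force: [0.4, 0.5, 0.9]
grip_width: 0.009
grasp_force: 58.8
```

Emit:
move_arm(
  deltas=[
    [0,-0.7,0,0,0,0,0],
    [0,0,0,0,0,0,0],
  ],
)

```text
clock: 17.27
eef_pos: [0.6373, -0.0024, 0.0413]
tool_rot: [0.7, 0.715, -0.0, 0.0]
ft_force: [-0.2, 0.4, 0.4]
grip_width: 0.0093
grasp_force: 58.8
```

Emit:
move_arm(
  deltas=[
    [0,-0.8,0,0,0,0,0],
    [0,0,0,0,0,0,0],
  ],
)

```text
clock: 17.43
eef_pos: [0.6373, -0.0032, 0.0413]
tool_rot: [0.7, 0.715, -0.0, 0.0]
ft_force: [0.3, 0.4, -0.0]
grip_width: 0.0089
grasp_force: 58.8
```

Emit:
move_arm(
  deltas=[
    [0,-0.8,0,0,0,0,0],
    [0,0,0,0,0,0,0],
  ],
)

```text
clock: 17.6
eef_pos: [0.6373, -0.004, 0.0413]
tool_rot: [0.7, 0.715, -0.0, 0.0]
ft_force: [0.3, 0.5, -0.3]
grip_width: 0.0089
grasp_force: 58.8
```

Emit:
move_arm(
  deltas=[
    [0,-0.6,0,0,0,0,0],
    [0,0,0,0,0,0,0],
  ],
)

```text
clock: 17.77
eef_pos: [0.6373, -0.0046, 0.0413]
tool_rot: [0.7, 0.715, -0.0, -0.0]
ft_force: [0.1, 0.7, -0.4]
grip_width: 0.0088
grasp_force: 58.8
```

Emit:
move_arm(
  deltas=[
    [0,-0.8,0,0,0,0,0],
    [0,0,0,0,0,0,0],
  ],
)

```text
clock: 17.93
eef_pos: [0.6373, -0.0055, 0.0413]
tool_rot: [0.7, 0.715, -0.0, 0.0]
ft_force: [0.3, 1.0, 0.2]
grip_width: 0.0091
grasp_force: 58.8
```

Emit:
move_arm(
  deltas=[
    [0,-0.8,0,0,0,0,0],
    [0,0,0,0,0,0,0],
  ],
)

```text
clock: 18.1
eef_pos: [0.6373, -0.0062, 0.0413]
tool_rot: [0.7, 0.715, -0.0, 0.0]
ft_force: [0.2, 0.7, 0.8]
grip_width: 0.009
grasp_force: 58.8
```

Emit:
move_arm(
  deltas=[
    [0,-0.6,0,0,0,0,0],
    [0,0,0,0,0,0,0],
  ],
)

```text
clock: 18.27
eef_pos: [0.6374, -0.0068, 0.0413]
tool_rot: [0.7, 0.715, 0.0, -0.0]
ft_force: [-0.8, 1.9, -0.4]
grip_width: 0.009
grasp_force: 58.8
```

Force starts to rise.

Emit:
move_arm(
  deltas=[
    [0,-0.6,0,0,0,0,0],
    [0,0,0,0,0,0,0],
  ],
)

```text
clock: 18.43
eef_pos: [0.6373, -0.0071, 0.0413]
tool_rot: [0.699, 0.715, 0.0, -0.0]
ft_force: [-0.6, 1.8, 0.3]
grip_width: 0.009
grasp_force: 58.7
```

Emit:
move_arm(
  deltas=[
    [0,-0.5,0,0,0,0,0],
    [0,0,0,0,0,0,0],
  ],
)

```text
clock: 18.6
eef_pos: [0.6373, -0.0073, 0.0412]
tool_rot: [0.699, 0.715, 0.0, -0.0]
ft_force: [1.1, 3.3, -0.1]
grip_width: 0.0089
grasp_force: 58.6
```

Emit:
move_arm(
  deltas=[
    [0,-0.7,0,0,0,0,0],
    [0,-0.3,0,0,0,0,0],
    [0,0,0,0,0,0,0],
    [0,0,0,0,0,0,0],
  ],
)

```text
clock: 18.93
eef_pos: [0.6373, -0.0078, 0.0411]
tool_rot: [0.699, 0.715, 0.001, -0.001]
ft_force: [0.7, 4.5, -1.2]
grip_width: 0.0093
grasp_force: 58.5
```

Emit:
move_arm(
  deltas=[
    [0,-0.6,0,0,0,0,0],
    [0,-0.3,0,0,0,0,0],
    [0,0,0,0,0,0,0],
    [0,0,0,0,0,0,0],
    [0,0,0,0,0,0,0],
  ],
)

```text
clock: 19.35
eef_pos: [0.6373, -0.0081, 0.041]
tool_rot: [0.699, 0.715, 0.001, -0.001]
ft_force: [0.0, 6.8, -1.2]
grip_width: 0.0095
grasp_force: 58.5
```

The catch bears with about 7 N, so it holds. Letting go.

Emit:
move_arm(
  deltas=[
    [0,0.8,0,0,0,0,0],
    [0.2,0,0,0,0,0,0],
    [0.4,0,0,0,0,0,0],
    [0.6,0,0,0,0,0,0],
    [0.6,0,0,0,0,0,0],
    [0.6,0,0,-10,0,0,0],
    [0.6,0,0,-25,0,0,0],
    [0.6,0,0,-35,0,0,0],
    [0.6,0,0,-35,0,0,0],
    [0.6,-40,0,-20,0,0,0],
  ],
)

```text
clock: 20.18
eef_pos: [0.6403, -0.041, 0.1707]
tool_rot: [0.697, 0.717, 0.003, 0.002]
ft_force: [1.0, 0.2, 0.7]
grip_width: 0.0514
grasp_force: 0.0
```

Emit:
move_arm(
  deltas=[
    [0.6,-40,0,-20,0,0,0],
    [0.6,-40,0,-20,0,0,0],
    [0.6,-40,0,0,0,0,0],
    [0.6,-40,0,0,0,0,0],
    [0.6,0,0,0,0,0,0],
    [0.6,0,0,0,0,0,0],
  ],
)

```text
clock: 20.68
eef_pos: [0.6409, -0.2038, 0.2027]
tool_rot: [0.701, 0.713, 0.0, 0.0]
ft_force: [-0.1, 0.6, 0.4]
grip_width: 0.0519
grasp_force: 0.0
```

Run:
```python
from h import *
o=bot.get_obs();print(o["clock"],np.round(o["eef_pos"],4),np.round(o["ft_force"],1))
s=bot.camera("side"); t=bot.camera("top")
cv2.imwrite("pics/fin.png",np.vstack([cv2.resize(s[150:210,190:310],(600,300),interpolation=cv2.INTER_CUBIC),cv2.resize(t[145:195,185:305],(600,250),interpolation=cv2.INTER_CUBIC)]))
```

```text
20.6833 [ 0.6409 -0.2038  0.2027] [-0.1  0.6  0.4]
```

View pics/fin.png

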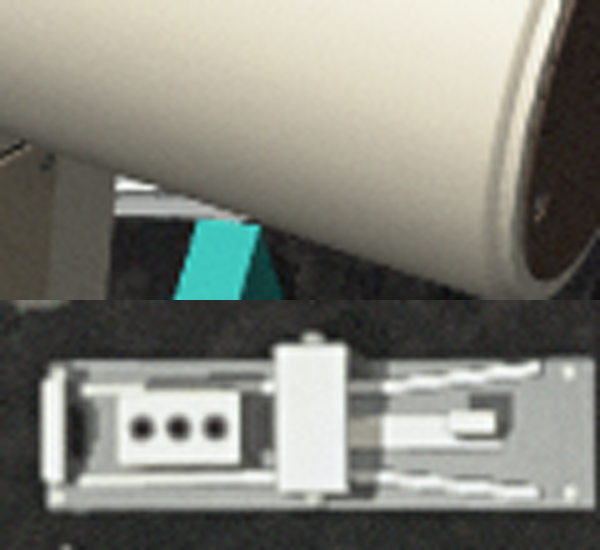

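The top crop shows the block (septa at (140–215,428)) beyond the bridge. The dark catch arm is down behind it at (255,425), the carriage is upright in the lane, and the gripper is clear.

```bash
python3 -c "
from workcell import bot
print(bot.job_done())"
```

```text
the job is handed in; nothing more can be done
None
```

The job is handed in at about 21 s: the carriage stands in the feed lane with the catch dropped behind its block, the catch held a draw-back of about 7 N, and the gripper has let go and is clear.

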